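# Shut the drying case's drawer and hold its sprung lid at the vent index

## Robot

A 6-joint arm with a two-finger parallel gripper is mounted at the origin on the work surface. World frame = base frame: x ahead of the robot, y to its left, z up, the work surface at z = 0. Lengths are in mm, angles in rad, forces in N, time in s.
With the tool pointing down it reaches from about 350 to 775 mm from the base axis. Payload 7.3 kg.
Tool frame: the origin (TCP) lies at the very end of the fingers, on their centre line; the grasp point (between the pads) lies 19 mm behind it (bot.grip_point_offset is the distance from the TCP to the grasp point, in mm); z points along the fingers, y is the line along which they close (so a half turn about z gives the same grasp; the last joint's range is limited). The gripper opens to 92 mm and grips with 3 to 60 N. Pads are 19 mm wide; open, the fingers measure 130 mm over their backs; the gripper's body (75 mm by 190 mm) begins 47 mm behind the grasp point.
Start: joints at [0.999, 0.342, 1.524, -0, 1.275, -0.146], TCP at [216.839, 478.148, 226.741] pointing down, gripper open.
Joint ranges: [-2.53, 2.53], [-0.77, 2.02], [0.04, 2.7], [-1, 4.14], [0.28, 2.66], [-3.11, 3.11]. Speed limits (rad/s): [2.57, 2.57, 3.14, 3.14, 3.14, 3.14].

## Interface

Orientations are given as [roll, pitch, yaw] about the fixed x, y, z axes, in that order (R = Rz(yaw) Ry(pitch) Rx(roll)).
In Python, from plant import bot gives the robot as it stands. The module is installed in compiled form; this text tells all that it offers.
- The arm moves only by the shell command python3 -m jog 'ROWS' [OPENING]. ROWS is JSON, a list of rows, each a list of 6 numbers: the shift along the tool's x, y, z in mm, then the turn, a rotation vector about the tool's x, y, z in rad. In form: [[dx, dy, dz, rx, ry, rz], ...]. A call has 1 to 12 rows; each row shifts and turns the commanded pose from where the row before left it, along the tool's axes as they then stand; what a row does not reach is not made up. A row lasts 1/10 s, in which the tool goes at most 50 mm and 8.59 degrees, less where a joint would pass 70% of its speed; a pose out of reach is approached as far as the arm can. A call with a gripper value outside its range is refused whole. OPENING is the opening in per cent of the stroke, from 0 (shut) to 100 (fully open), set as the call begins (- or left out, the last holds). The fingers move at their own pace and stop on an object; the grip force is fixed at half the most. Time passes only in rows, so rows that do not move let the fingers close. It gives the time, the measured TCP pose, the force, the opening and the grip force at its end, in the units of the state.
- bot.get_obs(): the state, without advancing time (a new reading comes with each control period).
- bot.capture(name): name is "scene" or "top" or "wrist"; returns the picture (400x640x3 uint8, red, green, blue); there is no depth.
- bot.camera_model(name): a dict with "fx", "fy", "cx", "cy" (pixels), "position" and "orientation" of the camera in the world; the wrist camera has in their place "T_tool_cam" (4x4, takes a point from camera to tool coordinates, whose origin is the TCP and whose axes are the flange's). Camera axes: x right, y down, z forward; pixel columns grow to the right and rows downward; lengths in mm; the calibration is good to about 2 mm. A picture is of the moment at which its call begins: read the wrist's pose just before it. camera_model takes no time and is no camera call.
- bot.close_job(): hands the job in; it is judged then, once.
Trained networks look in the newest picture that a camera, given by its name, has taken for a name from the list of things; names that differ only in an ending like _2 or _b are one class to them, and where a whole thing is asked for, a point or a joint stands for the part that bears it (a point fixed in the world has none). Each returns a list of dicts, best first, with "p" (0 to 1); they miss things now and then, are a little off and sometimes report something else, mostly with a low value. They report only what shows in the picture. A call takes as long as a camera call.
- bot.outline_of(target, camera): "mask" (400x640 bool, what is visible of it) and "pixel" ([column, row] in pixels, amid what is visible of it).
The state is a dict: "time": time; "joint_positions": joint angles; "dq": joint speeds; "tau": joint torques, N m; "tool_pos": TCP position; "tcp_rot": TCP orientation; "contact_force": force on the tool from outside, world axes, zero at the start; "moment": the same for the moment, N m; "grip_width": finger opening in mm; "finger_force": force on a finger pad.
Only numpy, scipy, OpenCV 4.12 (cv2) and the standard library are available. Lean on these libraries where they do the work, as an engineer would, in place of code of your own. Each camera call takes 0.05 s, during which the arm holds its last target. There are 200 camera calls.

## Task

The freshly lacquered guitar parts are loaded in the small plywood drying case: first push its drawer fully home while the lid is still down. Then lift the spring-loaded lid by the steel bar on top of it until the small brass index tab on the case's quadrant points straight at the pointer pin on the lid's side (pin, tab and hinge in one line), and finish still holding the lid there with the gripper, because it springs shut when let go. Do not shift the index tab, and leave the other things on the bench where they are.

Things in the scene. Friction and masses are not known exactly. Their poses are not given: they have to be found in the camera images.
- case: Plywood case fixed to the bench, 190 deep (x), 260 wide (y), 121 high, lid down. Origin: centre of its underside; own -x is its front (drawer, towards the robot), +y its left, z up; place and yaw vary. On its left side stands the quadrant, an aluminium arc plate 141 to 147 to +y of the middle plane, 140 to 158 from the hinge line, up to 245 above the bench.
- drawer (a joint): How far the drawer stands open, m: 0 = fully home, front flush with the case; it slides out to the case's -x, starts 0.035 to 0.065 open, friction about 1 to 2 N, rigid stop at 0, no spring; it stays where it is left.
- drawer_handle (a point): Middle of the drawer's handle: a horizontal steel bar 10 dia, 100 long along the case's y, at 64 above the bench, its axis 45 in front of the drawer's front; moves with the drawer (drawer home: 140 to -x of the case's origin). Pushing it towards the case's +x shuts the drawer.
- lid (a joint): Lid angle, rad: 0 = down; grows as the front edge rises (hinged along the case's far, +x, edge). A spring and the lid's weight pull it shut: about 4 N at the bar to start lifting, about 8 N at 0.7 rad; it falls shut when let go. The lid is 12 thick, its top at 121 when down.
- lid_bar (a point): Middle of the lid's lifting bar: a round steel bar 12 dia, 110 long along the case's y, on two end posts, its axis 35 above the lid's top (29 free beneath it); lid down: 156 above the bench, 60 to -x of the case's origin, 155 in front of the hinge line and 41 above it. It travels on that circle and can turn between the fingers.
- lid_hinge (a point): Middle of the hinge line, which runs along the case's y: 95 to +x of the case's origin, 115 above the bench.
- lid_pointer (a point): Point on the pointer pin: a steel pin 10 dia that sticks out 47 sideways (+y of the case) from the lid's left edge, 170 from the hinge line; the point lies on its axis, 162 to +y of the case's middle plane.
- index (a joint): Angle at which the index tab is set, rad, 0.38 to 0.72, different each time, stiff: the lid angle (joint lid) at which the tab points straight at the pin.
- index_mark (a point): The place of the pin when the lid is right: where point lid_pointer must come to. It is 10 beyond the outer end of the index tab, in line with it, on the pin's circle (170 from the hinge line). The tab is a brass block 22 long (pointing radially away from the hinge), 30 wide (case's y) and 8 thick, on the outer face of the quadrant.
- glue: Bystander, to be left alone: white glue bottle, 60 dia x 160, beside the case's right side. Origin: underside's centre.
- block: Bystander, to be left alone: wooden sanding block, 90 x 45 x 30, in front and to the right of the case. Origin: underside's centre.
- tape: Bystander, to be left alone: roll of tape lying flat, 84 dia x 24, left of the drawer. Origin: underside's centre.
- driver_a: Bystander, to be left alone: screwdriver lying on the bench at the far right. Origin: underside's centre.
- driver_b: Bystander, to be left alone: second screwdriver lying on the bench at the far right. Origin: underside's centre.
- wrench: Bystander, to be left alone: wrench lying on the bench at the far left. Origin: underside's centre.
- jar: Bystander, to be left alone: glass jar, 70 dia x 80, on the bench at the far left. Origin: underside's centre.

How it is judged (in metres and radians):
On the way, in this order (a step that is already met when the one before it is completed fails the run):
1. the drawer is fully home while the lid is still down (value of joint drawer below 0.004 m and value of joint lid below 0.08 rad), for 0.2 s.
2. the lid is lifted by the gripper until the index tab points at its pin (distance between lid_pointer and index_mark below 0.007 m and contact force between the fingers and lid above 2 N), for 0.3 s.
At the end, for the whole second after the job is handed in: The pin's point is within 7 mm of the index mark (about 2.4 degrees of lid angle), the lid is still (under 0.08 rad/s) and carried by the gripper's fingers (more than 2 N between them, no loose thing propping it), and the drawer is home (less than 6 mm open) (all of step 2 and velocity of joint lid between -0.08 and 0.08 rad/s and value of joint drawer below 0.006 m and contact force between each of glue, block, tape, driver_a, driver_b, wrench, jar and lid below 0.3 N); the arm keeps its last pose, push and grip.
It fails at once if the index tab is shifted by more than 4 mm (distance of index_mark from where it was at the start of the episode above 0.004 m).
It fails at once if another thing on the bench is moved by more than 25 mm (distance of any of glue, block, tape, driver_a, driver_b, wrench, jar from where it was at the start of the episode above 0.025 m).
It also fails if it takes over 46 s, if anything falls off the work surface, if the arm or the gripper's body presses on something with over 40 N, if the wrist force passes 120 N, or if a joint passes its speed limit or range.

## Working session

There is one attempt and no reset: what is moved stays moved. The work goes in short steps, Python scripts to look and compute and a shell command to move; the robot and the scene stay as the last step left them, time stands still between calls to the robot, and variables do not carry over. Pictures are saved under pics/ and viewed, at most 10 in all, crops included, and the job is handed in when it is done.

```bash
mkdir -p pics; python3 - <<'E'
from plant import bot
import cv2,numpy as np
np.set_printoptions(precision=4,suppress=True)
print(bot.get_obs())
for n in("scene","top"):
    im=bot.capture(n); cv2.imwrite(f"pics/{n}0.png",im[:,:,::-1]); print(n,bot.camera_model(n))
    for t in("drawer_handle","lid_bar","index","lid_pointer","case","index_mark"):
        try:
            for r in bot.outline_of(t,n)[:2]: 
                m=r["mask"]; c=cv2.minAreaRect(np.argwhere(m)[:,::-1].astype(np.float32)); print(t,r["p"],r["pixel"],m.sum(),c)
        except Exception as e: print(t,e)
print(bot.camera_model("wrist"))
E
```

```text
{'time': 0.0, 'joint_positions': array([ 0.999 ,  0.3427,  1.525 , -0.    ,  1.2754, -0.146 ]), 'dq': array([ 0.0007,  0.0006, -0.002 ,  0.001 ,  0.0001,  0.0004]), 'tau': array([ -0.0031, -43.1243, -24.4214,   0.0714,   0.0561,  -0.0001]), 'tool_pos': array([216.6184, 477.7849, 226.0402]), 'tcp_rot': array([-3.1401, -0.0002,  2.7158]), 'contact_force': array([-1.1945, -0.0348,  0.3835]), 'moment': array([ 0.0065, -0.0193, -0.0132]), 'finger_force': 0.0, 'grip_width': 91.74935962408904}
scene {'fx': 497.90451391139135, 'fy': 497.90451391139135, 'cx': 309.73866555143525, 'cy': 202.58623097106198, 'position': array([1816.7287,  984.3421, 1190.6936]), 'orientation': array([-2.161 ,  0.0069,  2.2609])}
drawer_handle 0.64 [283.8, 218.6] 4185 ((282.6222839355469, 214.52371215820312), (82.76472473144531, 66.51383972167969), 25.01689338684082)
drawer_handle 0.62 [320.7, 206.4] 55 ((314.4981689453125, 201.91490173339844), (36.09941101074219, 8.57361125946045), 43.7811279296875)
lid_bar 0.69 [282.5, 209.0] 2215 ((283.32757568359375, 207.5689697265625), (81.93521881103516, 39.91716003417969), 2
[... 802 characters left out ...]
] 4601 ((340.82598876953125, 171.19338989257812), (60.70545959472656, 86.35417175292969), 86.98721313476562)
index 0.57 [295.8, 184.1] 65 ((295.0, 186.5), (7.0, 8.0), 90.0)
case 0.93 [342.2, 179.2] 6381 ((338.2108154296875, 187.59552001953125), (92.0810546875, 94.37107849121094), 85.76361083984375)
index_mark 0.52 [294.6, 185.3] 63 ((295.0, 186.5), (7.0, 8.0), 90.0)
{'fx': 318.32773568107024, 'fy': 318.32773568107024, 'cx': 323.26826691945575, 'cy': 198.1233160344611, 'T_tool_cam': array([[   0.    ,   -0.97  ,   -0.2429,   66.1249],
       [   1.    ,   -0.0003,    0.0012,    0.4229],
       [  -0.0012,   -0.2429,    0.97  , -159.1333],
       [   0.    ,    0.    ,    0.    ,    1.    ]])}
```

```bash
python3 - <<'E'
import cv2,numpy as np
a=cv2.imread("pics/top0.png")[110:270,240:440]; b=cv2.imread("pics/scene0.png")[150:270,210:370]
a=cv2.resize(a,(800,640),interpolation=3)[:600]; b=cv2.resize(b,(800,600),interpolation=3)
cv2.imwrite("pics/a.png",a);cv2.imwrite("pics/b.png",b)
E
```

```text
(no output)
```

View pics/a.png

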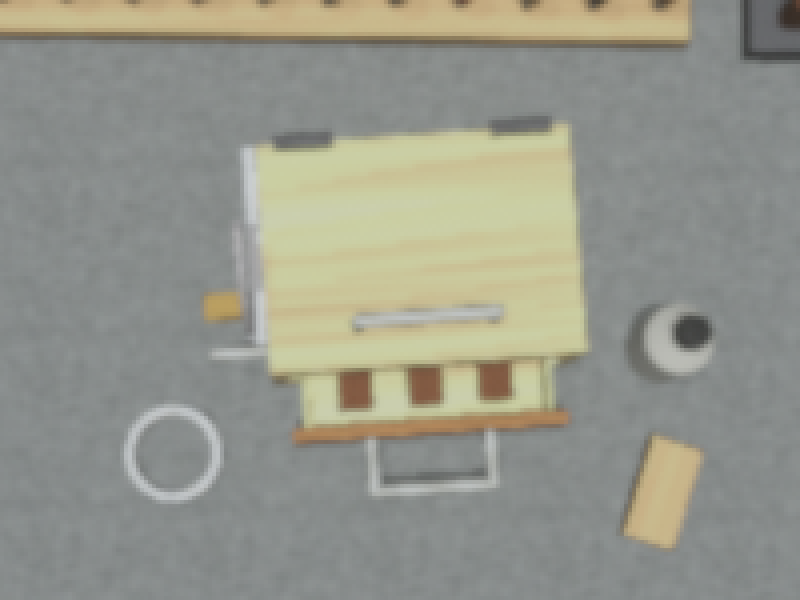

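View pics/b.png

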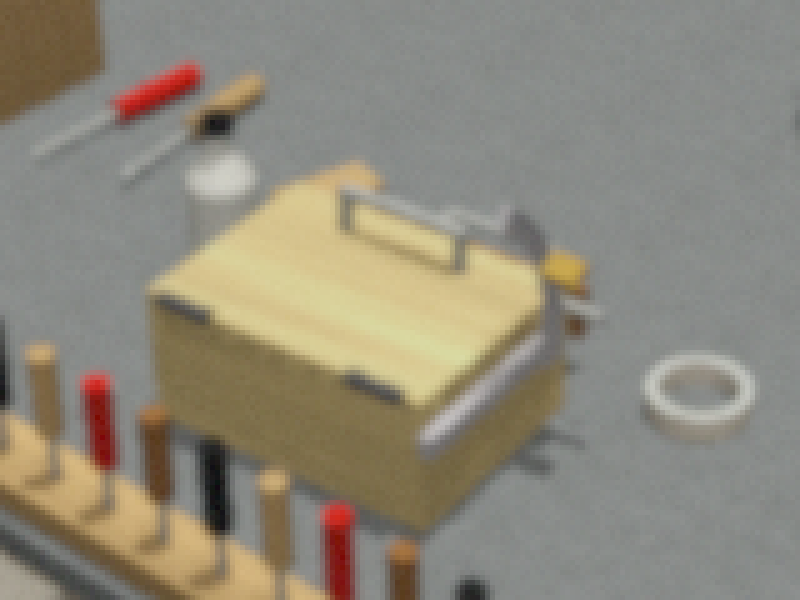

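The top view shows the lid bar at about (347,189), the handle at (349,232), the tab at (295.5,186.5), the pin at about (293–306,198), the tape to the left of the drawer, and the glue and block to the right. The scene view shows the tab at (323,203.6). Next I fit the case pose and index.

```bash
cat >h.py <<'E'
import numpy as np
from scipy.spatial.transform import Rotation as R
from scipy.optimize import least_squares
from plant import bot
np.set_printoptions(precision=3,suppress=True)
def cam(n,obs=None):
    m=bot.camera_model(n); K=(m["fx"],m["fy"],m["cx"],m["cy"])
    if n=="wrist":
        T=m["T_tool_cam"]; Rt=R.from_euler("xyz",obs["tcp_rot"]).as_matrix()
        return K,Rt@T[:3,:3],Rt@T[:3,3]+obs["tool_pos"]
    return K,R.from_euler("xyz",m["orientation"]).as_matrix(),m["position"]
def proj(c,P):
    K,Rc,p=c; q=(np.atleast_2d(P)-p)@Rc
    return np.c_[K[0]*q[:,0]/q[:,2]+K[2],K[1]*q[:,1]/q[:,2]+K[3]]
def world(v,P):
    P=np.atleast_2d(P); c,s=np.cos(v[2]),np.sin(v[2])
    return np.c_[v[0]+c*P[:,0]-s*P[:,1],v[1]+s*P[:,0]+c*P[:,1],P[:,2]]
def rad(r,th,y): return [95-r*np.cos(th),y,115+r*np.sin(th)]
def bar(th): a=np.arctan2(41,155); return rad(np.hypot(155,41),th+a,0)
E
python3 - <<'E'
from h import *
t=cam("top"); s=cam("scene")
px=lambda a,o,k:np.array(o)+np.array(a)/k
T=lambda *a:px(a,(240,110),4); S=lambda *a:px(a,(210,150),5)
# v = x,y,yaw,theta,drawer
F=[(t,lambda v:[-60,55,156],T(357,322)),(t,lambda v:[-60,-55,156],T(501,312)),
(t,lambda v:[-95,130,121],T(270,377)),(t,lambda v:[-95,-130,121],T(588,352)),(t,lambda v:[95,-130,121],T(571,123)),(t,lambda v:[95,130,121],T(255,147)),
(t,lambda v:[-75,177,115],T(210,354)),(t,lambda v:[-140-v[4],50,64],T(375,490)),(t,lambda v:[-140-v[4],-50,64],T(495,486)),
(t,lambda v:rad(149,v[3],162),T(222,306)),(s,lambda v:rad(149,v[3],162),S(566,268)),
(s,lambda v:[-60,55,156],S(460,230)),(s,lambda v:[-60,-55,156],S(346,189)),(s,lambda v:[-75,177,115],S(604,313))]
f=lambda v:np.array([(proj(c,world(v,g(v)))[0]-p) for c,g,p in F]).ravel()
r=least_squares(f,[550,-80,0.05,.5,50],loss="soft_l1",x_scale=[10,10,.1,.1,10])
print(r.x);print(f(r.x).reshape(-1,2))
v=r.x;print("handle",world(v,[-140-v[4],0,64]),"bar",world(v,bar(0)),"barend",world(v,bar(v[3])))
E
```

```text
[ 676.344 -110.129    0.086    0.371   54.902]
[[ 0.473 -0.148]
 [-1.04  -0.031]
 [-0.228 -0.459]
 [ 0.001  0.275]
 [-0.565  0.234]
 [-0.302 -0.354]
 [ 0.08   0.343]
 [-0.213  0.568]
 [-0.523 -0.494]
 [ 0.098  0.657]
 [-0.647 -0.357]
 [-0.548 -0.622]
 [-0.602 -0.968]
 [-0.473 -0.021]]
handle [[ 482.156 -126.791   64.   ]] bar [[ 616.564 -115.259  156.   ]] barend [[ 641.918 -113.083  209.457]]
```

```bash
python3 -m jog '[[-36,-25,0,0,0,0],[-36,-25,0,0,0,0],[-36,-25,0,0,0,0],[-36,-25,0,0,0,0],[-36,-25,0,0,0,0],[-36,-25,0,0,0,0],[-26,-34,0,0,0,0],[-26,-34,0,0,0,0],[-26,-34,0,0,0,0],[-26,-34,0,0,0,0],[-26,-34,0,0,0,0],[-26,-34,0,0,0,0]]' 0; python3 -m jog '[[-26,-34,0,0,0,0],[-26,-34,0,0,0,0],[-26,-34,0,0,0,0],[0,0,0,0,0,-0.128],[0,0,0,0,0,-0.128],[0,0,0,0,0,-0.128],[0,0,0,0,0,-0.128],[0,0,0,0,0,0],[0,0,0,0,0,0]]'
```

```text
time: 1.9
tool_pos: [409.6, 0.3, 227.0]
tcp_rot: [3.141, 0.001, 2.716]
contact_force: [0.9, 0.1, -0.1]
grip_width: 2.0
finger_force: 0.0
time: 2.8
tool_pos: [438.3, -123.0, 226.8]
tcp_rot: [3.142, 0.0, -3.059]
contact_force: [-0.4, -0.1, 1.2]
grip_width: 0.2
finger_force: 0.0
```

```bash
python3 - <<'E'
from h import *; import cv2
o=bot.get_obs(); im=bot.capture("wrist"); c=cam("wrist",o)
v=[676.3,-110.1,.086,.371,54.9]
P=[bar(0),[-60,55,156],[-60,-55,156],[-194.9,50,64],[-194.9,-50,64],rad(170,0,177),rad(149,v[3],162),rad(170,v[3],162)]
q=proj(c,world(v,P)); print(q, o["tool_pos"],o["tcp_rot"])
d=im[:,:,::-1].copy()
for p in q: cv2.circle(d,tuple(int(x) for x in np.round(p)),2,(255,0,255),-1)
cv2.imwrite("pics/w1.png",cv2.resize(d,(800,500)))
np.save("w1.npy",im)
E
```

```text
[[313.987 401.736]
 [375.966 401.485]
 [251.986 401.987]
 [361.958 223.7  ]
 [267.991 224.035]
 [491.719 353.437]
 [502.067 429.314]
 [510.311 419.224]] [ 438.314 -122.981  226.76 ] [ 3.142  0.    -3.059]
```

View pics/w1.png

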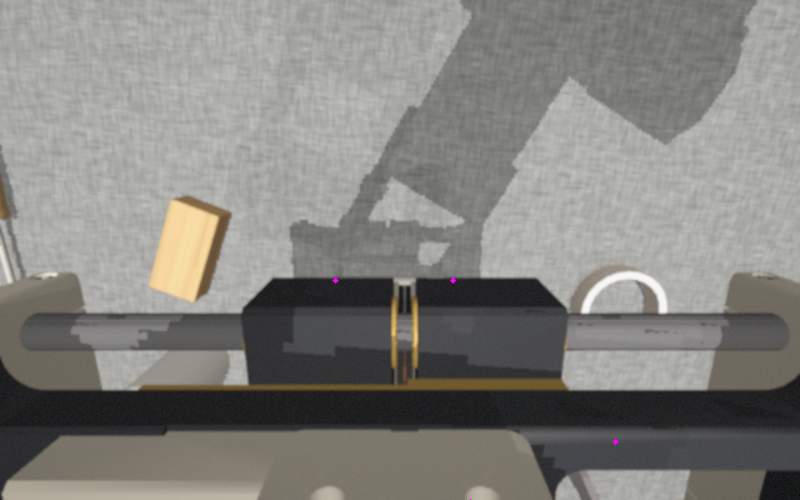

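The wrist view shows mostly the gripper itself, with the block at (152,200) and the tape at (500,235); the handle is hidden behind the fingers. I'll check the gripper body's orientation from the scene camera.

```bash
python3 - <<'E'
from h import *; import cv2
im=bot.capture("scene")[:,:,::-1]
v=[676.3,-110.1,.086]
print(proj(cam("scene"),[438,-123,227]))
cv2.imwrite("pics/s1.png",cv2.resize(im[90:270,180:420],(800,600),interpolation=3))
E
```

```text
[[317.268 156.988]]
```

View pics/s1.png

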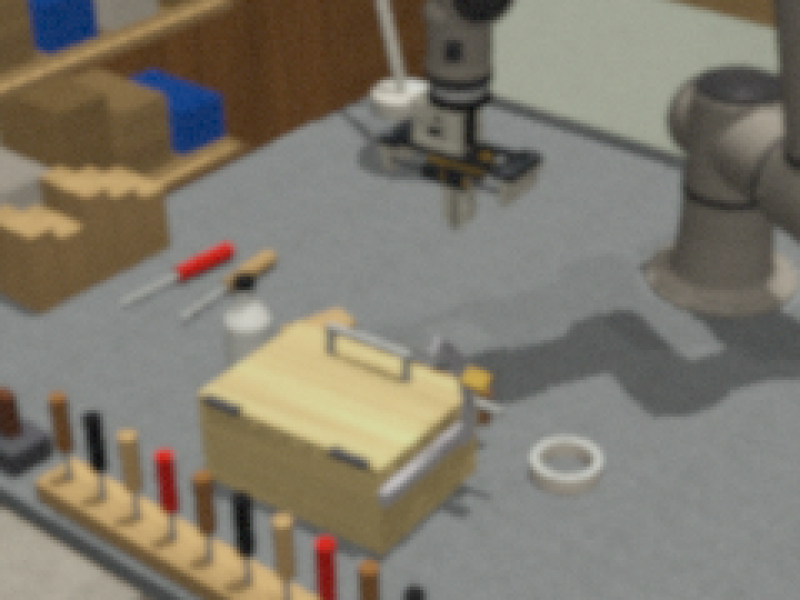

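```bash
python3 -m jog '[[0,-8,30,0,0,0],[0,0,36,0,0,0],[0,0,36,0,0,0],[0,0,36,0,0,0],[0,0,36,0,0,0],[0,0,0,0,0,0],[-10,0,0,0,0,0],[-10,0,0,0,0,0],[-10,0,0,0,0,0]]'; python3 -m jog '[[-7,0,0,0,0,0],[-7,0,0,0,0,0],[-7,0,0,0,0,0],[-7,0,0,0,0,0],[-7,0,0,0,0,0],[-7,0,0,0,0,0],[-2,0,0,0,0,0],[0,0,0,0,0,0]]'
```

```text
time: 3.8
tool_pos: [471.1, -128.8, 54.6]
tcp_rot: [-3.14, 0.003, -3.055]
contact_force: [0.9, -0.3, 0.4]
grip_width: 0.2
finger_force: 0.8
time: 4.6
tool_pos: [513.2, -124.6, 52.6]
tcp_rot: [-3.142, 0.0, -3.055]
contact_force: [0.3, 1.1, 0.2]
grip_width: 0.2
finger_force: 0.0
```

```bash
python3 -m jog '[[-3,0,0,0,0,0],[-2,0,0,0,0,0],[-2,0,0,0,0,0],[0,0,0,0,0,0]]'; python3 -m jog '[[-2,0,0,0,0,0],[-2,0,0,0,0,0],[0,0,0,0,0,0]]';python3 -m jog '[[-2,0,0,0,0,0],[0,0,0,0,0,0]]'
```

```text
time: 5.0
tool_pos: [520.0, -124.0, 52.7]
tcp_rot: [3.142, 0.0, -3.055]
contact_force: [-1.2, 0.1, 0.5]
grip_width: 0.2
finger_force: 0.1
time: 5.3
tool_pos: [523.0, -123.7, 52.6]
tcp_rot: [3.141, -0.002, -3.055]
contact_force: [-4.5, -2.1, 1.5]
grip_width: 0.4
finger_force: 2.2
time: 5.5
tool_pos: [523.1, -123.6, 52.6]
tcp_rot: [3.141, -0.006, -3.055]
contact_force: [-12.4, -2.7, 7.7]
grip_width: 0.1
finger_force: 6.0
```

```bash
python3 -m jog '[[15,0,0,0,0,0],[30,0,0,0,0,0],[0,0,-40,0,0,0],[0,0,-40,0,0,0],[0,0,-40,0,0,0],[0,0,-40,0,0,0],[6,33,-30,0,0,0],[0,33,0,0,0,0],[0,33,0,0,0,0],[0,0,0,0,0,0.143],[0,0,0,0,0,0.143],[0,0,0,0,0,0.143]]';python3 -m jog '[[0,0,0,0,0,0.143],[0,0,0,0,0,0.143],[0,0,0,0,0,0.143],[0,0,0,0,0,0.143],[0,0,0,0,0,0.143],[0,0,0,0,0,0.143],[0,0,0,0,0,0.143],[0,0,0,0,0,0.141],[0,0,0,0,0,0],[0,0,0,0,0,0],[0,0,0,0,0,0]]'
python3 - <<'E'
from h import *; import cv2
o=bot.get_obs(); im=bot.capture("wrist"); c=cam("wrist",o); np.save("w2.npy",im)
import pickle; pickle.dump(o,open("o2.pkl","wb"))
v=[676.3,-110.1,.086,.371,0]
P=[[-60,55,156],[-95,130,121],[-95,-130,121],[-140,50,64],rad(170,0,177),rad(149,v[3],162),rad(170,v[3],162)]
q=proj(c,world(v,P)); print(q, o["tool_pos"],o["tcp_rot"])
d=im[:,:,::-1].copy()
cv2.imwrite("pics/w2.png",cv2.resize(d,(800,500)))
E
```

```text
time: 6.7
tool_pos: [466.9, -28.8, 243.2]
tcp_rot: [3.141, 0.002, 2.794]
contact_force: [0.2, -0.4, 0.3]
grip_width: 0.4
finger_force: 0.0
time: 7.8
tool_pos: [466.5, -29.2, 242.8]
tcp_rot: [3.141, -0.0, 1.66]
contact_force: [0.1, -0.2, 0.2]
grip_width: 0.5
finger_force: 0.0
[[494.372 254.649]
 [445.368 159.35 ]
 [422.343 399.831]
 [379.265 224.477]
 [471.089 104.258]
 [546.537 123.007]
 [525.669 123.076]] [466.494 -29.231 242.806] [ 3.141 -0.     1.66 ]
```

View pics/w2.png

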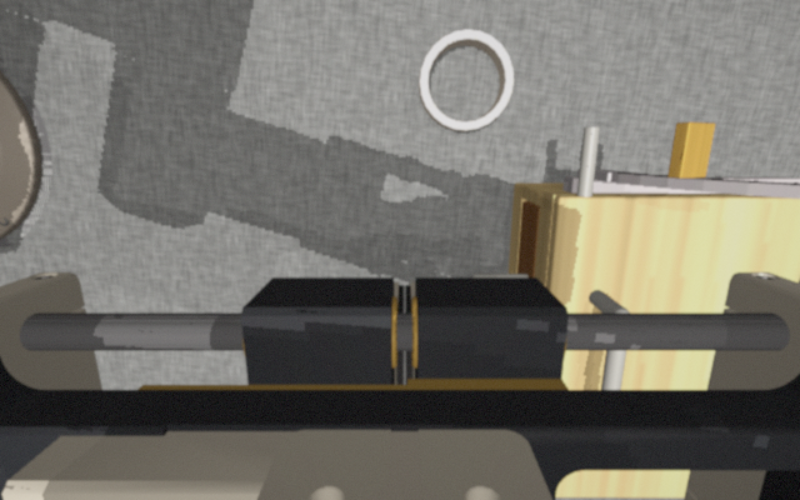

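The wrist view shows the tab at about (552,120), the pin tip at (473,103), the lid corner at (450,158), and the tape clear of everything. Enlarging.

```bash
python3 - <<'E'
import numpy as np,cv2
im=np.load("w2.npy")[90:200,440:600,::-1]
cv2.imwrite("pics/w2c.png",cv2.resize(im,(800,550),interpolation=3))
E
```

```text
(no output)
```

View pics/w2c.png

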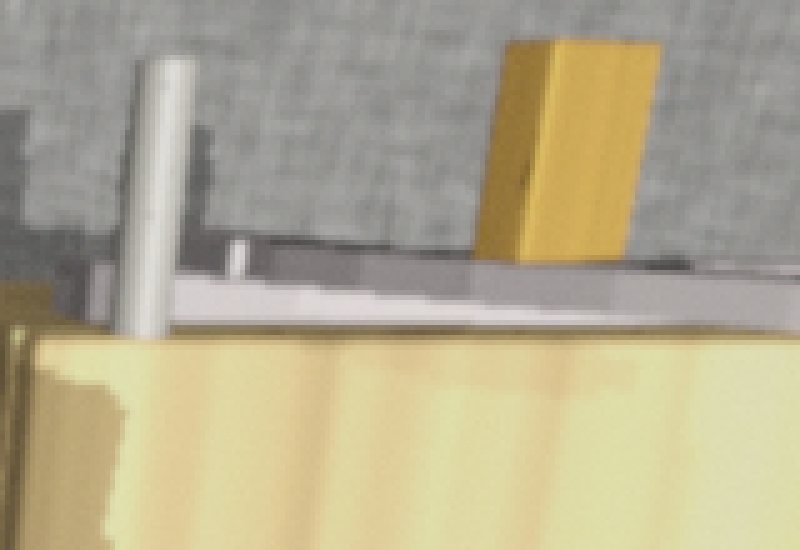

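```bash
python3 - <<'E'
from h import *; import pickle
o=pickle.load(open("o2.pkl","rb")); c=cam("wrist",o)
W=lambda *a:np.array((440,90))+np.array(a)/5
def tab(r,t,y,th): return [95-r*np.cos(th)-t*-1*np.sin(th)*1.0, y, 115+r*np.sin(th)+t*np.cos(th)]
F=[(lambda v:tab(160,-4,177,v[3]),W(508,42)),(lambda v:tab(160,4,177,v[3]),W(555,40)),(lambda v:tab(138,4,177,v[3]),W(661,43)),
(lambda v:tab(160,-4,147,v[3]),W(476,260)),(lambda v:tab(160,4,147,v[3]),W(521,261)),(lambda v:tab(138,4,147,v[3]),W(627,262)),
(lambda v:rad(170,0,177),W(171,58)),(lambda v:rad(170,0,130),W(143,336)),(lambda v:[-95,130,121],W(36,338))]
for free in (0,1):
    f=lambda v:np.array([(proj(c,world(v,g(v))+(np.array([0,0,v[4]]) if free else 0))[0]-p) for g,p in F]).ravel()
    g=lambda v:np.r_[f(v),(v[:2]-[676.3,-110.1])/3,(v[2]-.086)/.01,v[4]/1.5]
    r=least_squares(g,[676,-110,.086,.4,0],x_scale=[10,10,.1,.1,1])
    print(r.x);print(f(r.x).reshape(-1,2))
    v=r.x; print(np.sqrt(np.linalg.inv(r.jac.T@r.jac)[3,3]));print("bar",world(v,bar(0)),"end",world(v,bar(v[3])))
E
```

```text
[ 678.342 -108.302    0.085    0.384    0.   ]
[[-1.114 -0.103]
 [ 1.288 -0.37 ]
 [ 1.118 -0.1  ]
 [-1.802  0.162]
 [ 0.38   0.747]
 [-0.188 -0.201]
 [-0.169  0.636]
 [-0.755 -0.482]
 [ 0.969 -0.173]]
0.00371415651903224
bar [[ 618.559 -113.401  156.   ]] end [[ 645.143 -111.134  211.125]]
[ 678.366 -108.301    0.085    0.384   -0.06 ]
[[-1.111 -0.098]
 [ 1.29  -0.365]
 [ 1.112 -0.095]
 [-1.798  0.159]
 [ 0.383  0.743]
 [-0.193 -0.205]
 [-0.172  0.64 ]
 [-0.757 -0.489]
 [ 0.97  -0.181]]
0.004458230365490174
bar [[ 618.583 -113.4    156.   ]] end [[ 645.178 -111.131  211.139]]
```

```bash
python3 -m jog '[[-20,28,0,0,0,0],[-20,29,0,0,0,0],[-20,29,0,0,0,0],[-20,29,0,0,0,0],[-18,28,0,0,0,0],[0,0,0,0,0,0],[0,0,25,0,0,0],[0,0,25,0,0,0],[0,0,25,0,0,0],[0,0,25,0,0,0],[0,0,5,0,0,0],[0,0,0,0,0,0]]' 55
```

```text
time: 9.05
tool_pos: [616.6, -114.2, 137.4]
tcp_rot: [-3.14, -0.001, 1.658]
contact_force: [0.1, -0.7, 0.7]
grip_width: 50.4
finger_force: 0.0
```

```bash
python3 -m jog '[[0,0,0,0,0,0],[0,0,0,0,0,0],[0,0,0,0,0,0],[0,0,0,0,0,0],[0,0,0,0,0,0],[0,0,0,0,0,0]]' 0; python3 - <<'E'
from h import *
for th in (.1,.2,.3,.388):
    a=np.array(bar(th))-bar(0); print(th,a)
E
```

```text
time: 9.65
tool_pos: [618.4, -114.6, 138.0]
tcp_rot: [3.139, 0.0, 1.657]
contact_force: [5.0, 0.3, -0.8]
grip_width: 10.9
finger_force: 30.0
0.1 [ 4.868  0.    15.269]
0.2 [11.235  0.    29.976]
0.3 [19.039  0.    43.974]
0.388 [27.033  0.    55.595]
```

```bash
python3 -m jog '[[0,3,-5,0,0,0],[0,2,-5,0,0,0],[0,2,-5.3,0,0,0],[0,2,-5,0,0,0],[0,2.2,-5,0,0,0],[0,2.2,-4.7,0,0,0],[0,2.5,-4.8,0,0,0],[0,2.6,-4.6,0,0,0],[0,2.7,-4.6,0,0,0],[0,2.6,-4,0,0,0],[0,2.7,-4,0,0,0],[0,2.7,-3.6,0,0,0]]'; python3 -m jog '[[0,0,0,0,0,0],[0,0,0,0,0,0],[0,0,0,0,0,0]]'
python3 - <<'E'
from h import *; import cv2
o=bot.get_obs();print(o["tool_pos"],o["tcp_rot"])
v=[677.3,-109.2,.0855,.384,0]
g=o["tool_pos"]+[0,0,19.]; h=world(v,[95,0,115])[0]; ex=np.array([np.cos(v[2]),np.sin(v[2])])
dx=(h-g)[:2]@ex; print("lid",np.arctan2(g[2]-115,dx)-np.arctan2(41,155),np.hypot(dx,g[2]-115),np.hypot(155,41))
out=[]
for n,b in(("scene",(290,180,370,240)),("top",(270,165,350,225))):
    im=bot.capture(n)[:,:,::-1]; out.append(cv2.resize(im[b[1]:b[3],b[0]:b[2]],(400,300),interpolation=3))
    for th in(.36,.39,.42): print(n,th,proj(cam(n),world(v,[rad(149,th,162),rad(170,th,162),rad(170,th,177)])).ravel())
cv2.imwrite("pics/l.png",np.vstack([np.hstack(out)]))
E
```

```text
time: 10.85
tool_pos: [643.5, -112.4, 193.3]
tcp_rot: [-3.134, -0.001, 1.656]
contact_force: [-10.9, -2.1, -0.6]
grip_width: 11.0
finger_force: 30.0
time: 11.15
tool_pos: [643.5, -112.3, 193.4]
tcp_rot: [-3.135, -0.001, 1.656]
contact_force: [-11.1, -1.8, -0.1]
grip_width: 10.7
finger_force: 30.0
[ 643.514 -112.337  193.352] [-3.135 -0.001  1.656]
lid 0.3881475568130683 161.55664108799687 160.3309078125612
scene 0.36 [322.676 203.728 325.619 199.608 329.031 200.866]
scene 0.39 [322.439 202.995 325.356 198.767 328.775 200.024]
scene 0.42 [322.183 202.286 325.071 197.953 328.496 199.209]
top 0.36 [295.35  187.096 295.612 193.031 290.84  193.36 ]
top 0.39 [295.24  186.427 295.486 192.282 290.699 192.612]
top 0.42 [295.128 185.717 295.358 191.484 290.555 191.816]
```

View pics/l.png

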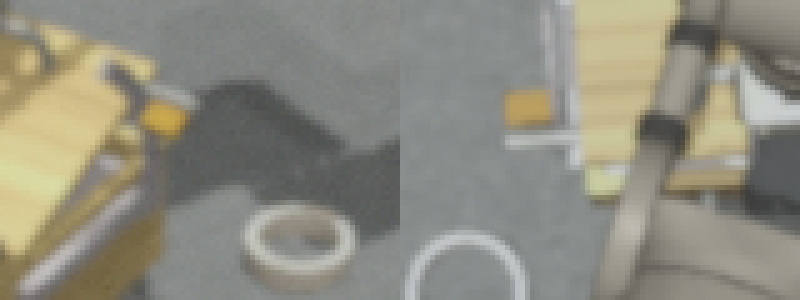

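The kinematics put the lid at about 0.387 rad, against 0.384 measured for the tab. Both views show the pin in line with the tab: the pin tip is at (291,193) in the top view, just beyond the tab at (296,187). Handing in.

```bash
python3 -m jog '[[0,0,0,0,0,0],[0,0,0,0,0,0]]'; python3 -c "
from plant import bot
print(bot.close_job())"
```

```text
time: 11.45
tool_pos: [643.5, -112.3, 193.3]
tcp_rot: [-3.135, -0.001, 1.656]
contact_force: [-11.5, -1.8, 0.4]
grip_width: 10.6
finger_force: 30.0
the job is handed in; nothing more can be done
None
```

I pushed the drawer to its stop with the lid down, then lifted the lid to about 0.387 rad (tab measured at 0.384), and handed the job in at 11.5 s with the gripper still holding the lid; the judge returned no verdict.

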